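# Hang up the mug that stands in the pot, then cover the pot

## Robot

A 6-joint arm with a two-finger parallel gripper is mounted at the origin on the work surface. World frame = base frame: x ahead of the robot, y to its left, z up, the work surface at z = 0. Lengths are in m, angles in rad, forces in N, time in s.
With the tool pointing down it reaches from about 0.375 to 0.9 m from the base axis. Payload 3.1 kg.
Tool frame: the origin (TCP) lies at the very end of the fingers, on their centre line; the grasp point (between the pads) lies 19 mm behind it (manip.hold_point_z is the distance from the TCP to the grasp point, in m); y points along the fingers, z is the direction in which the jaws open and shut, and the axes are right-handed (so a half turn about y gives the same grasp; the last joint's range is limited). The gripper opens to 85 mm and grips with 20 to 120 N. Pads are 22 mm wide; open, the fingers measure 114 mm over their backs; the gripper's body (76 mm by 85 mm) begins 54 mm behind the grasp point. The pads swing forward as they close: fully open they stand 13 mm farther back than shut.
Start: joints at [-1.528, 0.527, 1.433, -0, 1.181, -0.178], TCP at [0.137, -0.61, 0.193] pointing down, gripper open.
Joint ranges: [-3.08, 3.08], [-0.75, 2.2], [0.22, 2.44], [-1.43, 4.57], [0, 2.65], [-2.85, 2.85]. Speed limits (rad/s): [2.79, 2.79, 3.14, 3.14, 3.14, 3.14].

## Interface

Orientations are given as a unit quaternion [x, y, z, w].
In Python, from station import manip, eyes, workorder gives the robot as it stands. The module is installed in compiled form; this text tells all that it offers.
- The arm moves only by the shell command python3 -m jog 'ROWS' [OPENING] [FORCE]. ROWS is JSON, a list of rows, each a list of 2 entries, a list of its own where there are three numbers: the shift along the tool's x, y, z in cm, then the turn about the tool's y in rad. A call has 1 to 20 rows; each row is the pose to reach, as a shift and turn from the pose commanded when the call began, along the tool's axes at that moment; what a row does not reach only later rows make up. A row lasts 1/12 s, in which the tool goes at most 41.7 mm and 7.16 degrees, less where a joint would pass 70% of its speed; a pose out of reach is approached as far as the arm can. A call with a gripper value outside its range is refused whole. OPENING is the finger opening in cm, from 0 to 8.54, set as the call begins (- or left out, the last holds). The fingers move at their own pace and stop on an object; FORCE is the grip in N (left out, the last holds). Time passes only in rows, so rows that repeat a pose let the fingers close. It gives the time, the measured TCP pose, the force and the opening at its end, in the units of the state.
- manip.sense(): the state, without advancing time (a new reading comes with each control period).
- eyes.snapshot(name): name is "scene" or "top" or "wrist"; returns a dict with "frame" (384x512x3 uint8, red, green, blue), "vfov" (degrees; the focal length in pixels is half the picture's height over the tangent of half this angle, whatever the lens; pixels are square), "cx", "cy" (the principal point, pixels), "rvec" (rotation vector, rad) and "tvec" (3), from world to camera coordinates, as OpenCV has them. Camera axes: x right, y down, z forward; pixel columns grow to the right and rows downward; lengths in m; the calibration is good to about 2 mm. A picture is of the moment at which its call begins. There is no depth.
- workorder.sign_off(): hands the job in, once; it reports no verdict.
The state is a dict: "t": time; "q": joint angles; "qd": joint speeds; "tau": joint torques, N m; "tcp_pos": TCP position; "tool_rot": TCP orientation; "force": force on the tool from outside, world axes, zero at the start; "ft_torque": the same for the moment, N m; "finger_gap": opening from 0.0 (shut) to 1.0 (fully open).
Only numpy, scipy, OpenCV 4.12 (cv2) and the standard library are available. Lean on these libraries where they do the work, as an engineer would, in place of code of your own. Each camera call takes 0.05 s, during which the arm holds its last target. There are 200 camera calls.

## Task

The steel mug stands deep in the nonstick pot, where only its high handle can be gripped: lift it out, stand it upright on the counter and let go, then take it again another way that leaves the handle free and hang it by the handle on the arm of the hook stand, to hang there still. Set the small steel lid that lies on the counter on the pot, seated and level. Leave the glass jug, the saffron jar and the spatula where they are.

Things in the scene. Friction and masses are not known exactly. Their poses are not given: they have to be found in the camera images.
- mug_mid (a point): Double-walled steel mug, open on top, loose, about 0.2 kg: 88 mm outside diameter, 76 mm high, wall 8 mm, 70 mm deep inside. It starts upright on the pot's floor, rim just below the pot's rim, so fingers cannot get round its wall there. Point: on its axis, 38 mm above its underside (half-way up). Own z up along the axis, own x from the axis to the handle.
- mug_grip (a point): Place to pinch the handle from above, across own y: just under the short top bar of the handle, 68 mm from the mug's axis along own x, 104 mm above its underside; the bar's top is 10 mm higher and the loop is open below it. The handle is a closed upright loop of flat strap, 12 mm wide along own y, 5 mm thick, rising 38 mm above the mug's rim. Axes as mug_mid.
- mug_eye (a point): Where the hook's arm lies in the loop when the mug hangs: its inner upper outer corner, 71 mm from the axis along own x, 103 mm above the underside. Corners of the strap's centre line (mm from axis, mm above underside): 42,18; 66,26; 74,78; 83,114; 50,112; 42,70. At 58 mm from the axis the loop is free from 27 to 109 mm; at 62 mm height from 44 to 68 mm. Axes as mug_mid.
- hook_bar (a point): Fixed hook stand: a post 14 mm thick on a round foot (110 mm across, 12 mm high) with one level round arm, black, 12 mm thick, at its top, centre line 205 mm above the counter. Point: on the arm, 60 mm from the post's axis. Own z up; own x along the arm from tip to post; the arm points to own -x, roughly to the robot. A hung mug swings down some 45 degrees when let go and rests in 4 s.
- hook_tip (a point): Tip of the hook's arm: the arm runs level to 120 mm from the post, then turns up and ends in this point, 128 mm from the post's axis and 14 mm above the arm's centre line (12 mm thick, round end: its top is 225 mm above the counter). Axes as hook_bar.
- pot_rim (a point): Small loose pot of dark nonstick metal, 142 mm outside and 136 mm inside diameter, 84 mm high, floor 4 mm thick, 0.7 kg, with two short black side handles reaching 99 mm from the axis along own +y and -y, 57 to 71 mm above the counter. Point: centre of its mouth, at the height of the rim. Own z up.
- lid_knob (a point): Small steel lid of the pot, 146 mm across, lying flat on the counter, right way up, 0.25 kg; upright black knob, 22 mm thick, 32 mm high. A round step under it, 128 mm across, 6 mm deep, drops inside the pot's rim with 4 mm play. Point: in the knob's middle, 28 mm above the lid's lowest face, 14 mm below the knob's top, and 22 mm above the pot's rim when seated. Own z up.
- glass_jug_mid (a point): Bystander: glass measuring jug with a handle, 104 mm across, 130 mm high, standing on the counter; this point is half-way up. To be left alone.
- saffron_mid (a point): Bystander: small orange plastic saffron jar with a hinged cap, 40 mm across, 48 mm high; this point is half-way up. To be left alone.
- spatula_mid (a point): Bystander: wooden spatula lying flat, 275 mm long, blade 55 mm wide, own x along it; this point is at its middle, 5 mm up. To be left alone. (A clamp holding a far larger lid, 200 mm, upright stands fixed at the side and takes no part.)
Not all that is in view belongs to the job. What is shaped like the part that bears mug_mid but pink is not meant. Leave any orange look-alike of the part that bears lid_knob alone.

How it is judged:
On the way, in this order (a step that is already met when the one before it is completed fails the run):
1. the mug stands upright on the counter, out of the pot and let go (height (world z) of mug_mid below 0.0405 m and angle between mug_mid's own z axis and vertical below 0.06 rad and horizontal distance between mug_mid and pot_rim above 0.11 m and contact force between the fingers and mug below 0.1 N), for 0.2 s.
2. the mug hangs by its handle on the hook's arm, let go (x of mug_eye in the frame of hook_bar between -0.06 and 0.055 m and y of mug_eye in the frame of hook_bar between -0.02 and 0.02 m and z of mug_eye in the frame of hook_bar between -0.02 and 0.02 m and z of mug_mid in the frame of hook_bar below -0.04 m and contact force between each of the arm, the fingers and mug below 0.1 N), for 0.3 s.
At the end, for the whole second after the job is handed in: The mug hangs nearly still by its loop on the arm's level part (loop corner within 20 mm of the arm's centre line, mug middle over 40 mm below); the small lid sits on the rim of the upright pot, within 7.5 mm of centre, 2.5 mm in height and 2 degrees of level (x of mug_eye in the frame of hook_bar between -0.06 and 0.055 m and y of mug_eye in the frame of hook_bar between -0.02 and 0.02 m and z of mug_eye in the frame of hook_bar between -0.02 and 0.02 m and z of mug_mid in the frame of hook_bar below -0.04 m and linear speed of mug below 0.12 m/s and linear speed of lid below 0.02 m/s and horizontal distance between lid_knob and pot_rim below 0.0075 m and z of lid_knob in the frame of pot_rim between 0.0195 and 0.0245 m and angle between each of lid_knob, pot_rim's own z axis and vertical below 0.035 rad and height (world z) of pot_rim below 0.087 m); the robot touches nothing.
It fails at once if the glass jug is pushed more than 30 mm (distance of glass_jug_mid from where it was at the start of the episode above 0.03 m).
It fails at once if the saffron jar is pushed more than 30 mm (distance of saffron_mid from where it was at the start of the episode above 0.03 m).
It fails at once if the spatula is pushed more than 30 mm (distance of spatula_mid from where it was at the start of the episode above 0.03 m).
It fails at once if the pot is tipped over (angle between pot_rim's own z axis and vertical above 0.4 rad).
It also fails if it takes over 72 s, if anything falls off the work surface, if the arm or the gripper's body presses on something with over 40 N, if the wrist force passes 120 N, or if a joint passes its speed limit or range.

## Working session

There is one attempt and no reset: what is moved stays moved. The work goes in short steps, Python scripts to look and compute and a shell command to move; the robot and the scene stay as the last step left them, time stands still between calls to the robot, and variables do not carry over. Pictures are saved under pics/ and viewed, about 8 in all and at most 12, crops included, and the job is handed in when it is done.

```bash
mkdir -p pics; cat > h.py <<'E'
import numpy as np, cv2
from station import manip, eyes
from scipy.spatial.transform import Rotation as R
def snap(n,fn=None):
    s=eyes.snapshot(n)
    if fn: cv2.imwrite('pics/'+fn,s['frame'][:,:,::-1])
    return s
def cam(s):
    f=192/np.tan(np.radians(s['vfov'])/2); K=np.array([[f,0,s['cx']],[0,f,s['cy']],[0,0,1]])
    return K,cv2.Rodrigues(np.array(s['rvec'],float))[0],np.array(s['tvec'],float).ravel()
def ray(s,u,v):
    K,Rm,t=cam(s); d=Rm.T@np.linalg.inv(K)@np.array([u,v,1.]); return -Rm.T@t,d/np.linalg.norm(d)
def onz(s,u,v,z):
    c,d=ray(s,u,v); return c+d*(z-c[2])/d[2]
def proj(s,p):
    K,Rm,t=cam(s); q=K@(Rm@np.array(p,float)+t); return q[:2]/q[2]
def meet(rays):
    A=np.zeros((3,3));b=np.zeros(3)
    for c,d in rays:
        P=np.eye(3)-np.outer(d,d);A+=P;b+=P@c
    return np.linalg.solve(A,b)
def tool():
    s=manip.sense(); return np.array(s['tcp_pos']),R.from_quat(s['tool_rot']).as_matrix(),s
E
python3 - <<'E'
from h import *
import pickle
d={n:snap(n) for n in('scene','top','wrist')}
pickle.dump(d,open('d0.pkl','wb'))
im=np.hstack([d['scene']['frame'],d['top']['frame']])[:,:,::-1]
cv2.imwrite('pics/a.png',d['scene']['frame'][:,:,::-1]);cv2.imwrite('pics/b.png',d['top']['frame'][:,:,::-1])
for n,s in d.items():
    print(n,s['vfov'],s['cx'],s['cy'],ray(s,256,192))
p,M,s=tool();print(p,M,s['finger_gap'],s['t'])
E
```

```text
scene 44.796617849439286 257.8341673933619 192.64365430009076 (array([1.34748024, 0.51234492, 0.93527334]), array([-0.67324712, -0.39117432, -0.62747188]))
top 57.497143275003644 256.39688091618285 191.8583036274843 (array([0.41422615, 0.06444516, 1.01997673]), array([ 0.12080403, -0.03210654, -0.99215702]))
wrist 63.41308129934898 260.6124760974672 189.30222115009946 (array([ 0.22011931, -0.59074775,  0.37299637]), array([-0.33216187, -0.05757325, -0.94146366]))
[ 0.13687955 -0.60920788  0.19245178] [[-9.75717035e-01 -9.32763054e-05  2.19034835e-01]
 [-2.19034679e-01  1.68050435e-03 -9.75715627e-01]
 [-2.77077844e-04 -9.99998584e-01 -1.66012747e-03]] 0.9995523926778945 0.15
```

View pics/a.png

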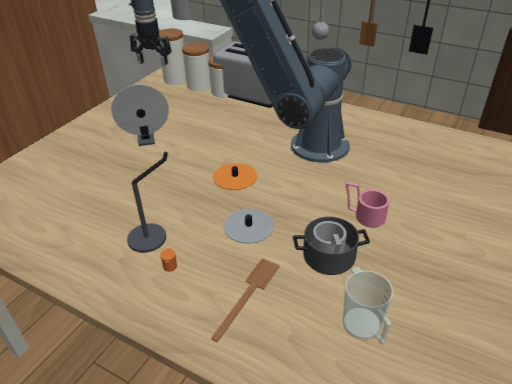

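View pics/b.png

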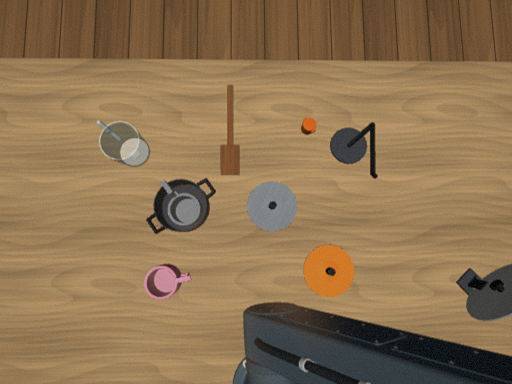

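Scene: the steel mug is in the dark pot at top (183,206) with its handle toward (167,187). The steel lid is at top (272,206), and the hook arm runs from its post top at (372,125) to its tip at (375,176). Look-alikes are the pink mug (162,282), the orange lid (329,270) and the clamped large lid (490,290). I choose the grey mug in the pot and the grey lid, and check them in one close crop.

```bash
python3 - <<'E'
from h import *
import pickle
d=pickle.load(open('d0.pkl','rb'))
t=d['top']['frame'][:,:,::-1];s=d['scene']['frame'][:,:,::-1]
def c(im,u,v,w,h): return cv2.resize(im[v:v+h,u:u+w],(400,300),interpolation=cv2.INTER_CUBIC)
cv2.imwrite('pics/c.png',np.vstack([np.hstack([c(t,140,170,80,60),c(s,285,205,96,72)]),np.hstack([c(t,320,110,80,60),c(s,110,145,80,60)])]))
S,T=d['scene'],d['top']
for n,im,reg in(('top',t,(247,180,52,52)),('scene',s,(222,208,54,36))):
    pass
for u,v,z in((272,205,.028),(182,206,.084)): print(onz(T,u,v,z))
for u,v,z in((248.5,220,.028),): print(onz(S,u,v,z))
E
```

```text
[ 0.49745746 -0.01289546  0.028     ]
[0.49171729 0.23174176 0.084     ]
[ 0.49661917 -0.0092772   0.028     ]
```

View pics/c.png

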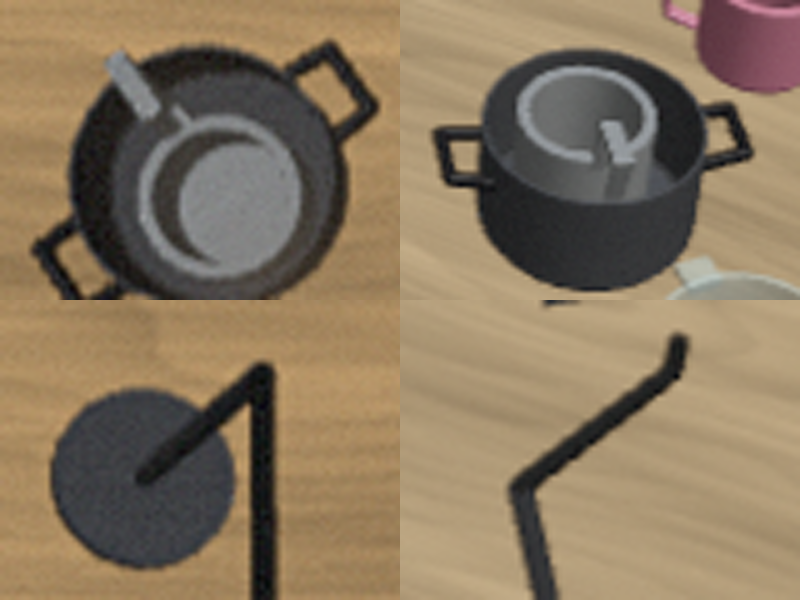

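```bash
python3 - <<'E'
from h import *
import pickle
d=pickle.load(open('d0.pkl','rb'));S,T=d['scene'],d['top']
def both(n,a,b):
    r=[ray(T,*a),ray(S,*b)];p=meet(r); g=[np.linalg.norm(np.cross(p-c,dd)) for c,dd in r]; print(n,p.round(4),'gap',round(sum(g),4)); return p
o=both('bar out',(163.2,181.6),(340.2,244.0)); i=both('bar in',(170.5,192.5),(335,234.5))
both('bar mid',(167,187),(337.6,239))
both('tip',(375,176),(165.6,153.5)); both('posttop',(372.4,124.4),(134.5,182.5)); 
print('foot',onz(T,348.4,145.6,.012), onz(S,147,238,.012))
print('mug rim c',onz(T,184,209,.080),onz(S,285+187/4.167,205+114/4.167,.080))
print('pot rim c',onz(T,140+208/5,170+168/5,.084),onz(S,285+193/4.167,205+128/4.167,.084))
for z in(.116,):print([onz(T,167,187,z),onz(S,337.6,239,z)])
m=lambda n:None
# masks: lid grey disk in top, knob
for k,s,(x,y,w,h) in(('T',T,(240,175,64,64)),('S',S,(218,205,64,40))):
    im=s['frame'][y:y+h,x:x+w].astype(int); sat=im.max(2)-im.min(2)
    grey=((sat<25)&(im.mean(2)>80)).astype(np.uint8); 
    c=max(cv2.findContours(grey,0,2)[0],key=cv2.contourArea); e=cv2.fitEllipse(c)
    kn=(im.max(2)<60); v,u=np.nonzero(kn); print(k,e,onz(s,e[0][0]+x,e[0][1]+y,.014),'knob',u.mean()+x,v.mean()+y,v.min()+y,v.max()+y)
print('jug',onz(T,120,141,.13),onz(T,134,152,0)); print('spat',onz(T,230,86,.005),onz(T,230,174,.005)); print('saf',onz(T,309,125,.048)); print('pink',onz(T,162,282,.076), 'orange',onz(T,329,270,.014))
E
```

```text
bar out [0.551  0.2796 0.116 ] gap 0.0089
bar in [0.5236 0.258  0.1152] gap 0.0036
bar mid [0.5373 0.2685 0.1161] gap 0.0068
tip [ 0.5472 -0.2397  0.2177] gap 0.0041
posttop [ 0.6761 -0.2441  0.2037] gap 0.0062
foot [ 0.67455933 -0.24465542  0.012     ] [ 0.68256938 -0.23403192  0.012     ]
mug rim c [0.48397135 0.22701454 0.08      ] [0.48602577 0.23381733 0.08      ]
pot rim c [0.49814021 0.23290504 0.084     ] [0.49997885 0.24319914 0.084     ]
[array([0.53860372, 0.26536699, 0.116     ]), array([0.53531658, 0.27142092, 0.116     ])]
T ((31.601011276245117, 30.873760223388672), (48.947669982910156, 49.254150390625), 138.77706909179688) [ 0.49611023 -0.01279497  0.014     ] knob 272.0 205.0 202 208
S ((30.374876022338867, 20.50690460205078), (33.85966110229492, 49.267086029052734), 87.63352966308594) [ 0.50413399 -0.00580982  0.014     ] knob 248.08823529411765 220.33823529411765 215 226
jug [0.65690115 0.38494727 0.13      ] [0.65909188 0.38979756 0.        ]
spat [0.8615653  0.10732995 0.005     ] [0.5914407 0.1074296 0.005    ]
saf [ 0.72615943 -0.12158826  0.048     ]
pink [0.29359893 0.28189137 0.076     ] orange [ 0.31249405 -0.17335318  0.014     ]
```

```bash
python3 -m jog '[[[-20,-15,-8],0],[[-20,-15,-8],0],[[-20,-15,-8],0],[[-20,-15,-8],0],[[-20,-15,-8],0],[[-20,-15,-8],0],[[-20,-15,-8],0],[[-36,-15,-33],0],[[-36,-15,-33],0],[[-36,-15,-33],0],[[-36,-15,-33],0],[[-36,-15,-33],0],[[-36,-15,-33],0],[[-36,-15,-33],0],[[-36,-15,-33],0],[[-36,-15,-33],-0.2],[[-36,-15,-33],-0.42],[[-36,-15,-33],-0.42],[[-36,-15,-33],-0.42]]' 5.5 80
python3 -c "
from h import *
p,M,s=tool();print(p,M.round(3),s['q'])
print('shift cm',100*M.T@(np.array([.538,.268,.24])-p))"
```

```text
t: 1.73
tcp_pos: [0.4155, -0.2092, 0.3427]
tool_rot: [-0.225, 0.671, -0.67, 0.224]
force: [-0.8, 0.4, 0.3]
finger_gap: 0.643
[ 0.41548755 -0.20921986  0.34265138] [[-0.799 -0.001  0.602]
 [-0.602  0.    -0.799]
 [ 0.001 -1.    -0.001]] [-7.06996182e-01  1.45573088e-01  1.59469321e+00 -5.82248705e-04
  1.40233634e+00  2.17938391e-01]
shift cm [-38.51785339  10.26163477 -30.72340821]
```

```bash
python3 -m jog '[[[-38.5,0,-30.7],0],[[-38.5,0,-30.7],0],[[-38.5,0,-30.7],0],[[-38.5,0,-30.7],0],[[-38.5,0,-30.7],0],[[-38.5,0,-30.7],0],[[-38.5,0,-30.7],0],[[-38.5,0,-30.7],0],[[-38.5,0,-30.7],0],[[-38.5,0,-30.7],0],[[-38.5,0,-30.7],0],[[-38.5,0,-30.7],0],[[-38.5,8,-30.7],0],[[-38.5,8,-30.7],0],[[-38.5,8,-30.7],0],[[-38.5,8,-30.7],0]]'
python3 - <<'E'
from h import *
import pickle
w=snap('wrist','d.png');t=snap('top');pickle.dump((w,t),open('d1.pkl','wb'))
p,M,s=tool();print(p,M.round(3),s['q'][5])
print('expect grip px',proj(w,[.538,.268,.116]),'tcp',proj(w,p),'camera',ray(w,256,192))
E
```

```text
t: 3.07
tcp_pos: [0.5395, 0.2663, 0.2607]
tool_rot: [0.225, -0.671, 0.671, -0.22]
force: [0.2, -0.6, 0.7]
finger_gap: 0.644
[0.54267272 0.26694322 0.26505044] [[-0.802  0.003  0.597]
 [-0.597  0.001 -0.802]
 [-0.003 -1.     0.001]] 1.203686292711021
expect grip px [258.65737176 164.07498542] tcp [262.539672   221.09575866] camera (array([0.6091376 , 0.31753026, 0.44083235]), array([-0.28518204, -0.19160159, -0.93912727]))
```

View pics/d.png

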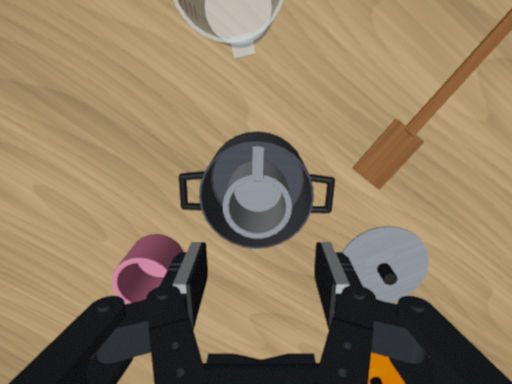

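The wrist view shows the steel handle's bar from (258,147) to (257,180) and the mug rim centred at about (257,206). The steel lid is at (385,262). The handle is aligned with the fingers, so I'll compute the shift.

```bash
python3 - <<'E'
from h import *
import pickle
w,t=pickle.load(open('d1.pkl','rb'))
d=pickle.load(open('d0.pkl','rb'));S,T=d['scene'],d['top']
for a,b in (((258,148),((163.2,181.6),(340.2,244.0))),((257.5,180),((170.5,192.5),(335,234.5)))):
    print(onz(w,*a,.116),meet([ray(w,*a),ray(T,*b[0]),ray(S,*b[1])]))
print('rim',onz(w,257.5,206,.08))
# pot rim: dark blob ellipse
im=w['frame'].astype(int)[120:260,170:350]; sat=im.max(2)-im.min(2)
m=(sat<30).astype(np.uint8); m=cv2.morphologyEx(m,cv2.MORPH_OPEN,np.ones((21,21)))
c=max(cv2.findContours(m,0,2)[0],key=cv2.contourArea);e=cv2.fitEllipse(c);print(e, onz(w,e[0][0]+170,e[0][1]+120,.084))
im=w['frame'].astype(int)[215:310,335:440]; sat=im.max(2)-im.min(2);m=((sat<30)&(im.mean(2)>90)).astype(np.uint8)
m=cv2.morphologyEx(m,cv2.MORPH_CLOSE,np.ones((25,25)));c=max(cv2.findContours(m,0,2)[0],key=cv2.contourArea);e=cv2.fitEllipse(c);print('lid',e,onz(w,e[0][0]+335,e[0][1]+215,.012))
p,M,s=tool();
g=np.array([.537,.267,.108]);print(p,'shift',100*M.T@(g-[0,0,.019]-p))
E
```

```text
[0.55168467 0.27903042 0.116     ] [0.55131477 0.27942672 0.11614625]
[0.52276391 0.25826714 0.116     ] [0.52318994 0.25799897 0.11514758]
rim [0.48562861 0.2312827  0.08      ]
((86.147216796875, 71.20756530761719), (111.58277130126953, 115.50921630859375), 178.6245574951172) [0.50171589 0.2451969  0.084     ]
lid ((47.90670394897461, 48.365482330322266), (75.67703247070312, 96.21651458740234), 77.62464904785156) [ 0.50263278 -0.00458632  0.012     ]
[0.54267272 0.26694322 0.26505044] shift [ 0.50191883 17.60323305 -0.36559884]
```

```bash
python3 -m jog '[[[0.25,4,-0.45],0],[[0.25,8,-0.45],0],[[0.25,11,-0.45],0],[[0.25,13.5,-0.45],0],[[0.25,15.5,-0.45],0],[[0.25,16.8,-0.45],0],[[0.25,17.5,-0.45],0],[[0.25,17.5,-0.45],0],[[0.25,17.5,-0.45],0]]'
python3 -m jog '[[[0,0,0],0],[[0,0,0],0],[[0,0,0],0],[[0,0,0],0],[[0,0,0],0],[[0,0,0],0]]' 0 100
python3 -c "
from h import *
snap('wrist','e.png');p,M,s=tool();print(p,s['finger_gap']*8.54,s['force'])"
```

```text
t: 3.92
tcp_pos: [0.5383, 0.2696, 0.0901]
tool_rot: [0.221, -0.671, 0.671, -0.224]
force: [0.1, 0.0, 0.2]
finger_gap: 0.643
t: 4.42
tcp_pos: [0.5363, 0.2695, 0.0884]
tool_rot: [0.223, -0.671, 0.671, -0.223]
force: [0.3, -1.0, -0.9]
finger_gap: 0.004
[0.53626957 0.26946261 0.08830838] -0.017827644746272693 [ 0.50470657 -0.57597635 -0.0331308 ]
```

View pics/e.png

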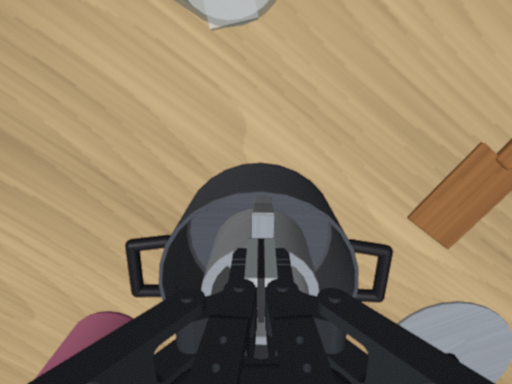

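```bash
python3 - <<'E'
from h import *
w=snap('wrist')
for q in([.5513,.2794,.116],[.523,.258,.115],[.4857,.2305,.08]): print(proj(w,q))
p,M,s=tool();print('tcp',proj(w,p),'hold',proj(w,p-M[:,1]*.019),s['finger_gap'])
a=w['frame'][190:384,170:360,::-1];b=snap('scene')['frame'][190:290,270:370,::-1]
cv2.imwrite('pics/f.png',np.hstack([cv2.resize(a,(400,408),interpolation=2),cv2.resize(b,(400,408),interpolation=2)]))
E
```

```text
[262.19747816 214.00598624]
[262.46740442 269.81581655]
[261.69936092 296.79708795]
tcp [260.36550571 222.36259574] hold [260.33905448 236.38242735] -0.0006062072448349986
```

View pics/f.png

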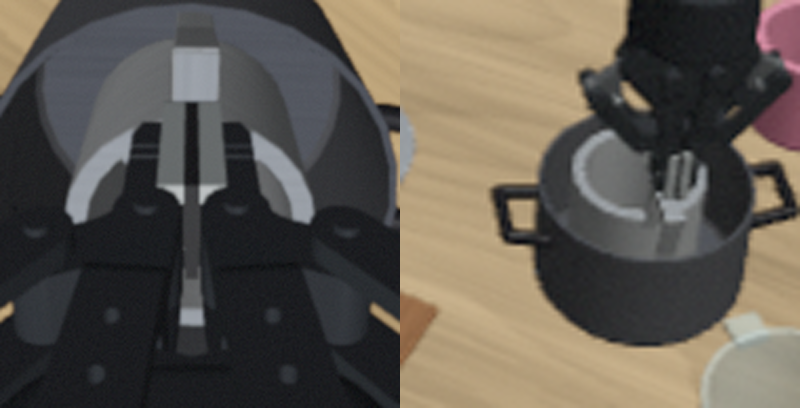

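```bash
python3 -c "
from h import *
cv2.imwrite('w0.png',snap('wrist')['frame'])"
python3 -m jog '[[[0,-0.5,0],0],[[0,-1,0],0],[[0,-1.5,0],0],[[0,-2,0],0],[[0,-2,0],0],[[0,-2,0],0],[[0,-2,0],0]]'
python3 -c "
from h import *
a=cv2.imread('w0.png');w=snap('wrist');b=w['frame'];cv2.imwrite('w1.png',b)
t=a[205:240,245:282];r=cv2.matchTemplate(b,t,cv2.TM_CCOEFF_NORMED);print(cv2.minMaxLoc(r))
t=a[170:200,180:340];r=cv2.matchTemplate(b,t,cv2.TM_CCOEFF_NORMED);print('pot',cv2.minMaxLoc(r))
print(tool()[2])"
```

```text
t: 5.2
tcp_pos: [0.5362, 0.2694, 0.1083]
tool_rot: [0.223, -0.671, 0.671, -0.223]
force: [0.1, 1.3, -0.1]
finger_gap: 0.001
(-0.666718602180481, 0.8873410224914551, (265, 242), (245, 191))
pot (-0.552760124206543, 0.9597485661506653, (22, 270), (180, 166))
{'t': 5.25, 'q': array([2.79492583e-01, 6.00397336e-01, 1.57469160e+00, 1.89820947e-05,
       9.66851465e-01, 1.20951344e+00]), 'qd': array([ 0.00032478,  0.00375903,  0.00186729, -0.00073994, -0.00148839,
        0.00025205]), 'tau': array([ 3.42509164e-03, -4.42345119e+01, -1.44973263e+01,  9.48904153e-05,
       -4.65252509e-03, -7.03370844e-06]), 'tcp_pos': array([0.53608694, 0.26934628, 0.10811589]), 'tool_rot': array([-0.22281138,  0.67113624, -0.67111515,  0.22256614]), 'force': array([ 0.20481799,  0.64961459, -0.97777558]), 'ft_torque': array([-0.00911682,  0.0105571 , -0.01873348]), 'finger_gap': 0.0016898245515280348}
```

```bash
python3 - <<'E'
from h import *
p,M,s=tool()
out=[]
for n,(x,y,W,H) in(('wrist',(200,160,125,188)),('scene',(295,190,75,112))):
    w=snap(n);im=np.ascontiguousarray(w['frame'][y:y+H,x:x+W,::-1]);k=400/W;im=cv2.resize(im,(400,600),interpolation=2)
    for q,c in((p,(0,0,255)),(p-M[:,1]*.019,(0,255,255)),([.5513,.2794,.116],(255,0,0)),([.523,.258,.116],(0,255,0))):
        u=(proj(w,q)-[x,y])*k; cv2.circle(im,tuple(int(a) for a in u),4,c,-1); print(n,u)
    out.append(im)
cv2.imwrite('pics/g.png',np.hstack(out))
E
```

```text
wrist [193.11754577 199.56470371]
wrist [193.02704157 244.45697232]
wrist [198.64424299 128.86596347]
wrist [199.4933468 296.0134087]
scene [220.8672655  272.93738392]
scene [224.57288929 243.69974775]
scene [230.59567829 288.76342587]
scene [210.12758844 235.53108988]
```

View pics/g.png

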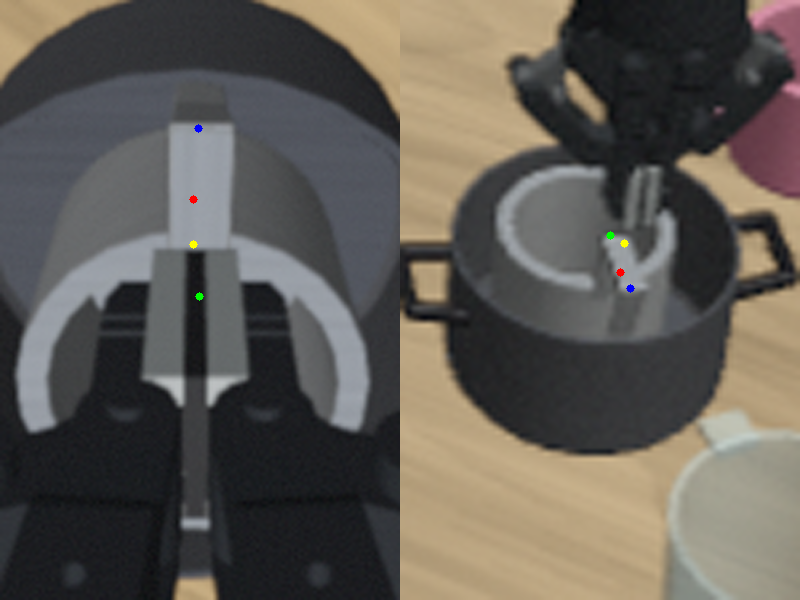

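The fingers shut above the bar. In both views the pad ends sit well above the red TCP mark, so I'll measure how far.

```bash
python3 - <<'E'
from h import *
p,M,s=tool();w=snap('wrist');S=snap('scene')
# closest points: scene ray through visible pad ends vs vertical line over TCP xy, and same for wrist (front edge: +11mm towards camera = -x tool)
def hgt(s,u,v,xy):
    c,d=ray(s,u,v);A=np.array([[d[0],d[1],d[2]],[0,0,-1.]]).T
    sol=np.linalg.lstsq(A,np.r_[xy,0]-c,rcond=None); return sol[0][1],np.sqrt(sol[1])
print(hgt(S,295+245/5.333,190+226/5.333,p[:2]))
print(hgt(w,200+195/3.2,160+250/3.2,(p-M[:,0]*.011)[:2]))
print(p)
for z in(.108,.12,.13,.14,.15):
    for o in(-.011,0,.011):
        q=p-M[:,0]*-o;q[2]=z;print(z,o,((proj(S,q)-[295,190])*5.333).round(),((proj(w,q)-[200,160])*3.2).round())
E
```

```text
(np.float64(0.14001401226260782), array([0.00816208]))
(np.float64(0.14960711454163778), array([0.00032541]))
[0.53605519 0.26932531 0.10796516]
0.108 -0.011 [227. 290.] [193. 149.]
0.108 0 [221. 273.] [193. 200.]
0.108 0.011 [215. 257.] [193. 249.]
0.12 -0.011 [229. 271.] [193. 173.]
0.12 0 [223. 255.] [193. 227.]
0.12 0.011 [217. 238.] [193. 279.]
0.13 -0.011 [231. 256.] [193. 197.]
0.13 0 [225. 239.] [193. 253.]
0.13 0.011 [219. 223.] [193. 306.]
0.14 -0.011 [233. 240.] [193. 222.]
0.14 0 [227. 223.] [193. 281.]
0.14 0.011 [221. 207.] [193. 337.]
0.15 -0.011 [236. 224.] [193. 251.]
0.15 0 [229. 208.] [193. 313.]
0.15 0.011 [223. 191.] [193. 371.]
```

```bash
python3 -m jog '[[[0,0,0.15],0],[[0,0,0.15],0],[[0,0,0.15],0],[[0,1,0.15],0],[[0,2,0.15],0],[[0,3,0.15],0],[[0,4,0.15],0],[[0,5,0.15],0],[[0,5.7,0.15],0],[[0,5.7,0.15],0],[[0,5.7,0.15],0]]' 4 100
python3 -m jog '[[[0,0,0],0],[[0,0,0],0],[[0,0,0],0],[[0,0,0],0],[[0,0,0],0],[[0,0,0],0]]' 0 100
```

```text
t: 6.37
tcp_pos: [0.5368, 0.2681, 0.0504]
tool_rot: [-0.223, 0.671, -0.671, 0.222]
force: [0.3, 0.7, -0.1]
finger_gap: 0.468
t: 6.87
tcp_pos: [0.5376, 0.2685, 0.0519]
tool_rot: [-0.222, 0.671, -0.671, 0.223]
force: [-0.1, 0.4, 2.8]
finger_gap: 0.116
```

```bash
python3 -m jog '[[[0,-1,0],0],[[0,-2.5,0],0],[[0,-4.5,0],0],[[0,-7,0],0],[[0,-9.5,0],0],[[0,-12,0],0],[[0,-12,0],0],[[2,-12,0.2],0],[[5,-12,0.6],-0.1],[[8,-12,1],-0.2],[[11,-12,1.3],-0.3],[[14,-12,1.6],-0.4],[[16,-12,1.8],-0.5],[[16,-12,1.8],-0.6],[[16,-12,1.8],-0.7],[[16,-12,1.8],-0.8],[[16,-12,1.8],-0.93],[[16,-12,1.8],-0.93],[[16,-12,1.8],-0.93]]'
python3 - <<'E'
from h import *
p,M,s=tool();print(p,M.round(3))
S=snap('scene');W=snap('wrist')
u=proj(S,p).astype(int);print(u)
cv2.imwrite('pics/h.png',np.hstack([cv2.resize(S['frame'][u[1]-90:u[1]+90,u[0]-60:u[0]+60,::-1],(400,600)),cv2.resize(W['frame'][:,128:384,::-1],(400,600))]))
E
```

```text
t: 8.45
tcp_pos: [0.419, 0.158, 0.1708]
tool_rot: [-0.5, 0.501, -0.5, 0.499]
force: [0.4, 0.7, -2.2]
finger_gap: 0.111
[0.41900095 0.15804596 0.17077584] [[-0.003 -0.001  1.   ]
 [-1.    -0.    -0.003]
 [ 0.    -1.    -0.001]]
[315 183]
```

View pics/h.png

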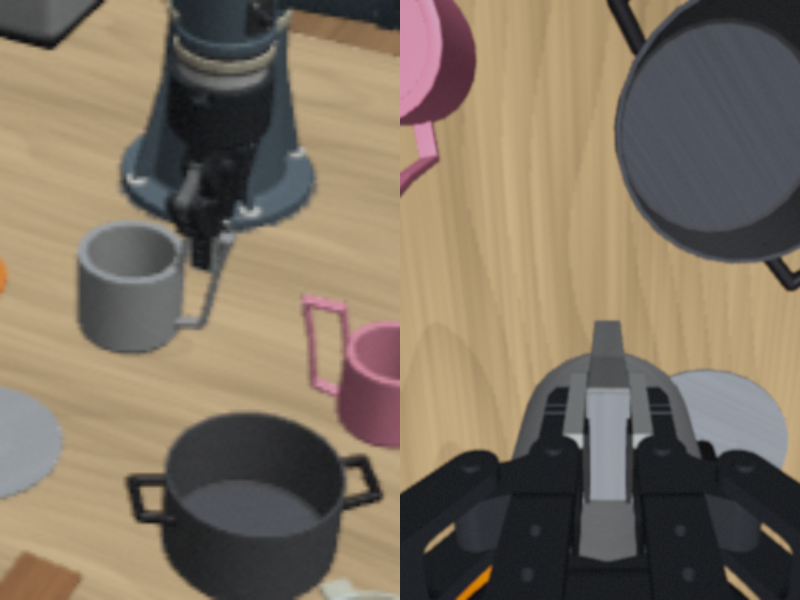

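```bash
python3 -m jog '[[[0,2,0],0],[[0,5,0],0],[[0,8,0],0],[[0,10,0],0],[[0,11,0],0],[[0,11.5,0],0],[[0,11.8,0],0],[[0,12,0],0],[[0,12.1,0],0],[[0,12.2,0],0],[[0,12.3,0],0],[[0,12.3,0],0],[[0,12.3,0],0]]'
```

```text
t: 9.63
tcp_pos: [0.4199, 0.1582, 0.0486]
tool_rot: [-0.5, 0.5, -0.5, 0.5]
force: [-0.0, 0.1, -1.3]
finger_gap: 0.114
```

```bash
python3 -m jog '[[[0,0.1,0],0],[[0,0.1,0],0],[[0,0.2,0],0],[[0,0.2,0],0],[[0,0.2,0],0]]'
python3 -c "
from h import *
for i in range(4): print(tool()[2]['force'])"
python3 -m jog '[[[0,0,0],0],[[0,0,0],0],[[0,0,0],0],[[0,0,0],0],[[0,0,0],0],[[0,0,0],0]]' 4.5 60
```

```text
t: 10.05
tcp_pos: [0.4201, 0.1587, 0.0477]
tool_rot: [-0.499, 0.5, -0.5, 0.501]
force: [-1.9, 3.4, 13.5]
finger_gap: 0.117
[-1.89576803  3.41238751 13.47138961]
[-1.89576803  3.41238751 13.47138961]
[-1.89576803  3.41238751 13.47138961]
[-1.89576803  3.41238751 13.47138961]
t: 10.55
tcp_pos: [0.4196, 0.1581, 0.046]
tool_rot: [-0.5, 0.5, -0.5, 0.5]
force: [0.3, 0.5, -0.2]
finger_gap: 0.524
```

```bash
python3 -m jog '[[[0,-2,0],0],[[0,-5,0],0],[[0,-8,0],0],[[0,-11,0],0],[[0,-13,0],0],[[3,-13,0],0.12],[[7,-13,0],0.24],[[10.8,-13,0],0.36],[[10.8,-13,0],0.48],[[10.8,-13,0],0.6],[[10.8,-13,0],0.72],[[10.8,-13,0],0.84],[[10.8,-13,0],0.96],[[10.8,-13,0],1.08],[[10.8,-13,0],1.2],[[10.8,-13,0],1.32],[[10.8,-13,0],1.44],[[10.8,-13,0],1.57],[[10.8,-13,0],1.57],[[10.8,-13,0],1.57]]' 4
python3 - <<'E'
from h import *
import pickle
W=snap('wrist','i.png');S=snap('scene');T=snap('top');pickle.dump((W,S,T),open('d2.pkl','wb'))
p,M,s=tool();print(p,M.round(3))
for q in([.42,.09,.076],[.42,.158,.114],[.42,.046,.076]): print(proj(W,q),proj(S,q),proj(T,q))
E
```

```text
t: 12.22
tcp_pos: [0.4194, 0.0501, 0.1761]
tool_rot: [-0.001, 0.707, -0.707, 0.001]
force: [1.1, -0.4, 0.2]
finger_gap: 0.472
[0.41960599 0.05011023 0.17614181] [[-1.    -0.     0.003]
 [-0.003  0.    -1.   ]
 [ 0.    -1.    -0.   ]]
[218.37940824 176.06156718] [291.57703714 202.64173232] [235.42342179 232.61907534]
[130.21330958 189.03372825] [314.31470132 199.58950657] [208.43277221 232.78075799]
[265.06526688 176.24084342] [277.85286806 198.01693823] [251.86767261 232.46490703]
```

View pics/i.png

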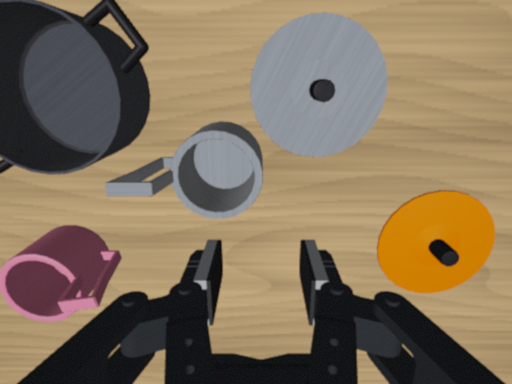

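The mug stands upright with its rim centre at (218,176), as predicted, and the handle bar near (130,189). I'll grip the far wall at y≈0.05.

```bash
python3 -m jog '[[[0,3,0],0],[[0,6,0],0],[[0,9,0],0],[[0,11,0],0],[[0,12.5,0],0],[[0,13.5,0],0],[[0,14.5,0],0],[[0,15.3,0],0],[[0,16,0],0],[[0,16,0],0],[[0,16,0],0]]' 4
python3 -m jog '[[[0,0,0],0],[[0,0,0],0],[[0,0,0],0],[[0,0,0],0],[[0,0,0],0],[[0,0,0],0]]' 0 80
```

```text
t: 13.28
tcp_pos: [0.4197, 0.0501, 0.0161]
tool_rot: [-0.001, 0.707, -0.707, 0.0]
force: [-0.8, -0.8, 0.7]
finger_gap: 0.468
t: 13.78
tcp_pos: [0.4202, 0.0503, 0.0169]
tool_rot: [0.0, 0.707, -0.707, 0.001]
force: [0.0, 2.4, 6.4]
finger_gap: 0.074
```

```bash
python3 -m jog '[[[0,-0.5,0],0],[[0,-1,0],0],[[0,-2,0],0],[[0,-3.5,0],0],[[0,-5,0],0],[[0,-7,0],0],[[0,-9,0],0],[[0,-11,0],0],[[0,-13,0],0],[[0,-14,0],0],[[0,-14,0],0],[[0,-14,0],0]]'
python3 - <<'E'
from h import *
W=snap('wrist');S=snap('scene');T=snap('top')
import pickle;pickle.dump((W,S,T),open('d3.pkl','wb'))
p,M,s=tool();print(p,M.round(3),s['force'],s['finger_gap'])
for z in (.076,.114,0):print([proj(S,[.42,y,z+.14]).round() for y in(.09,.158)])
cv2.imwrite('pics/j.png',np.hstack([cv2.resize(S['frame'][120:270,235:335,::-1],(400,600)),cv2.resize(W['frame'][:,100:356,::-1],(400,600))]))
E
```

```text
t: 14.78
tcp_pos: [0.4195, 0.05, 0.1566]
tool_rot: [-0.0, -0.707, 0.707, -0.001]
force: [-0.4, 0.0, -2.0]
finger_gap: 0.078
[0.4186027  0.05020913 0.15534686] [[-1.    -0.002  0.001]
 [-0.001  0.    -1.   ]
 [ 0.002 -1.    -0.   ]] [ 0.85394208 -0.66770521 -1.90885628] 0.07850564790735777
[array([293., 162.]), array([317., 170.])]
[array([294., 151.]), array([318., 158.])]
[array([292., 185.]), array([315., 192.])]
```

View pics/j.png

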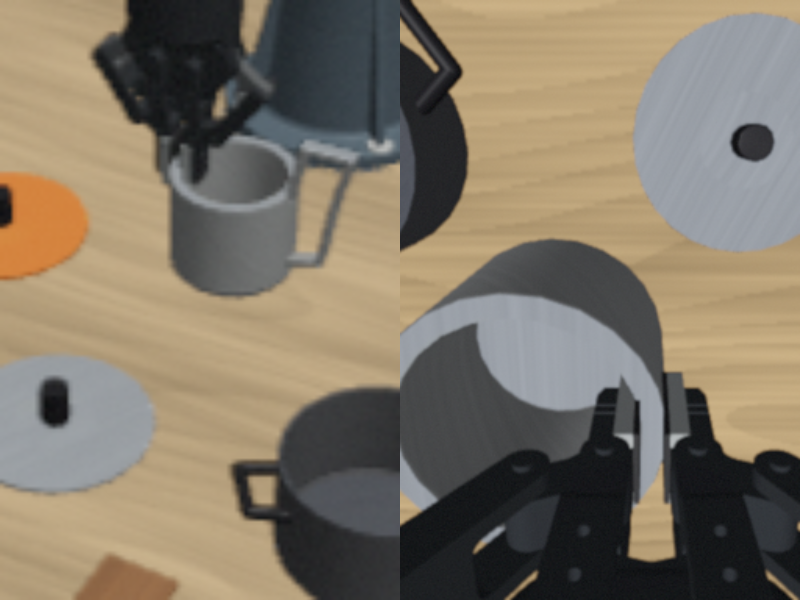

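```bash
python3 -m jog '[[[0,-3,2],0],[[-1,-6,5],0],[[-2,-8.5,9],0],[[-3,-9.5,13],0],[[-4,-9.5,17],0],[[-5,-9.5,21],0],[[-6,-9.5,25],0],[[-7,-9.5,29],0],[[-7,-9.5,33],0],[[-7,-9.5,36],0],[[-7,-9.5,38],0],[[-7,-9.5,39.1],0],[[-7,-9.5,39.1],0],[[-7,-9.5,39.1],0],[[-7,-9.5,39.1],0]]'
python3 - <<'E'
from h import *
import pickle
W=snap('wrist','k.png');T=snap('top');S=snap('scene');pickle.dump((W,S,T),open('d4.pkl','wb'))
p,M,s=tool();print(p,M.round(3))
for q in([.5472,-.2397,.219],[.556,-.2397,.205],[.676,-.244,.205],[.616,-.242,.205],[.49,-.301,.30]): print(proj(W,q))
E
```

```text
t: 16.18
tcp_pos: [0.4896, -0.3386, 0.2505]
tool_rot: [-0.001, 0.708, -0.706, 0.0]
force: [0.0, 0.4, -3.1]
finger_gap: 0.074
[ 0.49016142 -0.33900016  0.25136995] [[-1.    -0.     0.003]
 [-0.003  0.001 -1.   ]
 [ 0.    -1.    -0.001]]
[114.30397208 124.15994837]
[121.24443841 108.93204352]
[  98.47844147 -104.12004487]
[111.22260541  12.96492048]
[183.52025394 265.07653191]
```

View pics/k.png

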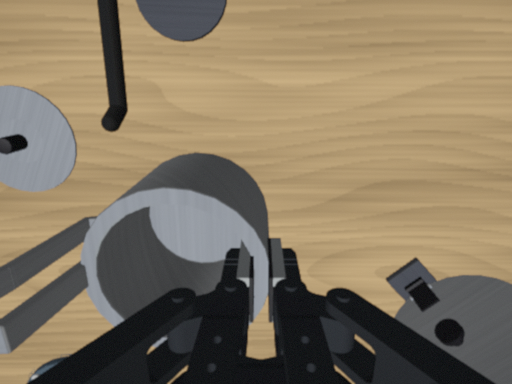

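The tip shows at (112,122), the bend at (118,104) and the arm's centre line near (109,13). That is within about 3 px of my prediction.

```bash
python3 - <<'E'
from h import *
import pickle
W,S,T=pickle.load(open('d4.pkl','rb'))
print(onz(W,112,121,.219),onz(W,118,104,.205),onz(W,109,13,.205))
g=cv2.cvtColor(W['frame'],cv2.COLOR_RGB2GRAY)
for v in(5,15,30,50,70,85): 
    u=np.nonzero(g[v,80:135]<60)[0]+80; print(v,u.min(),u.max(),onz(W,(u.min()+u.max())/2,v,.205),onz(T,374,150,.205)[1])
E
```

```text
[ 0.5492923  -0.23847156  0.219     ] [ 0.55936722 -0.23790654  0.205     ] [ 0.61597736 -0.24056509  0.205     ]
5 99 116 [ 0.62049369 -0.24032403  0.205     ] -0.247259934945382
15 100 117 [ 0.61483659 -0.24006118  0.205     ] -0.247259934945382
30 102 119 [ 0.606149   -0.23998483  0.205     ] -0.247259934945382
50 104 121 [ 0.59416998 -0.23943463  0.205     ] -0.247259934945382
70 106 122 [ 0.58171441 -0.23852222  0.205     ] -0.247259934945382
85 108 124 [ 0.57204453 -0.23841838  0.205     ] -0.247259934945382
```

```bash
python3 -m jog '[[[0,3,0],0],[[0,6,0],0],[[0,8.5,0],0],[[0,10,0],0],[[0,10.7,0],0],[[0,10.7,0],0],[[0,10.7,0],0]]'
python3 -c "
from h import *
p,M,s=tool();print(p,s['force']);S=snap('scene');
cv2.imwrite('pics/l.png',cv2.resize(S['frame'][110:260,90:290,::-1],(800,600),interpolation=2))"
```

```text
t: 16.92
tcp_pos: [0.4906, -0.3407, 0.1449]
tool_rot: [0.0, -0.707, 0.707, -0.001]
force: [0.2, -0.7, -2.1]
finger_gap: 0.077
[ 0.49060985 -0.34068873  0.14491201] [ 0.19579534 -0.66986129 -2.07502766]
```

```bash
python3 -m jog '[[[-1.5,0,0],0],[[-3,0,0.05],0],[[-4.5,0,0.1],0],[[-6,0,0.1],0],[[-7.5,0,0.15],0],[[-9,0,0.2],0],[[-10.3,0,0.2],0],[[-11,0,0.2],0],[[-11,0,0.2],0],[[-11,0,0.2],0]]'
```

```text
t: 17.8
tcp_pos: [0.6, -0.3428, 0.145]
tool_rot: [0.0, -0.707, 0.707, -0.001]
force: [0.4, 0.8, -2.0]
finger_gap: 0.078
```

```bash
python3 -m jog '[[[0,0.3,0.3],0],[[0,0.9,0.6],0],[[0,1.5,0.6],0],[[0,2,0.6],0],[[0,2.2,0.6],0],[[0,2.4,0.6],0],[[0,2.5,0.6],0],[[0,2.5,0.6],0],[[0,2.5,0.6],0]]'
python3 -c "
from h import *
snap('scene');p,M,s=tool();print(p,s['force'])"
```

```text
t: 18.55
tcp_pos: [0.6001, -0.3491, 0.1194]
tool_rot: [0.0, -0.707, 0.707, -0.0]
force: [-0.5, -0.1, -2.1]
finger_gap: 0.075
[ 0.6001543  -0.34905671  0.11947251] [ 0.14957172 -0.72493639 -2.38261445]
```

```bash
python3 -m jog '[[[0,0.1,0],0],[[0,0.2,0],0],[[0,0.2,0],0],[[0,0.2,0],0]]'
python3 -m jog '[[[0,0.1,0],0],[[0,0.2,0],0],[[0,0.2,0],0],[[0,0.2,0],0]]'
```

```text
t: 18.93
tcp_pos: [0.6, -0.3487, 0.1172]
tool_rot: [-0.0, 0.707, -0.707, 0.0]
force: [-0.0, 0.1, -2.3]
finger_gap: 0.075
t: 19.27
tcp_pos: [0.6001, -0.3483, 0.1156]
tool_rot: [-0.0, 0.707, -0.707, 0.0]
force: [-0.3, 1.2, 1.8]
finger_gap: 0.078
```

The load came onto the arm at z≈0.1156, so the loop is hooked. Releasing now.

```bash
python3 -m jog '[[[0,0,0],0],[[0,0,0],0],[[0,0,0],0],[[0,0,0],0],[[0,-0.5,0],0],[[0,-2,0],0],[[0,-4,0],0],[[0,-7,0],0],[[0,-10,0],0],[[0,-13,0],0],[[0,-16,0],0],[[0,-16,0],0],[[0,-16,0],0],[[0,-16,0],0]]' 4.5
python3 - <<'E'
from h import *
p,M,s=tool();S=snap('scene');print(p,s['force'])
cv2.imwrite('pics/m.png',cv2.resize(S['frame'][110:290,60:300,::-1],(800,600),interpolation=2))
import pickle;W=snap('wrist');pickle.dump((W,S),open('d5.pkl','wb'))
E
```

```text
t: 20.43
tcp_pos: [0.5996, -0.3485, 0.275]
tool_rot: [-0.0, 0.707, -0.707, 0.0]
force: [-0.1, -0.4, -0.3]
finger_gap: 0.528
[ 0.59956845 -0.34848441  0.27496654] [-0.09017122 -0.38848823 -0.28590697]
```

View pics/m.png

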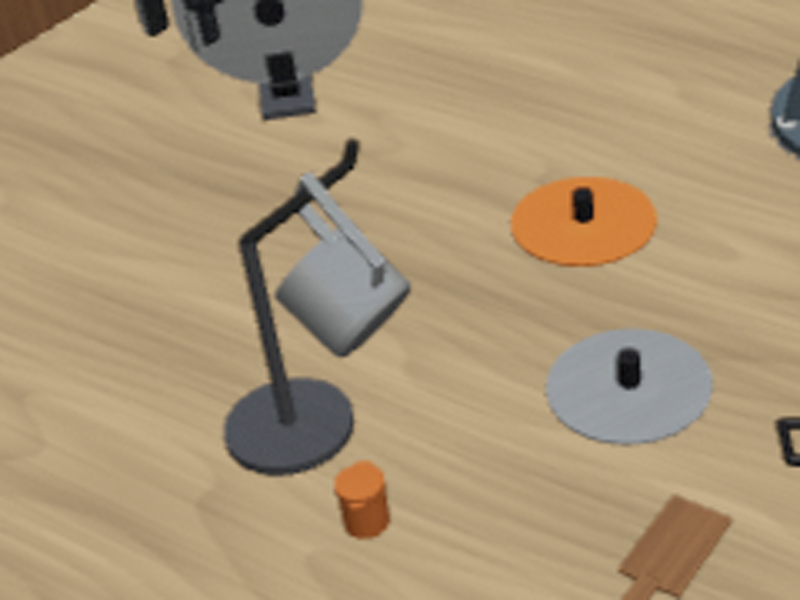

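The mug hangs by its loop on the level part of the arm, at crop (310,190). I've used all 12 views, so the lid work goes by numbers only. First I'll hover by the pot and measure it.

```bash
python3 -m jog '[[[1,-1,-3],0],[[2,-1,-7],0],[[3,-1,-11],0],[[4,-1,-15],0],[[5,-1,-19],0],[[6,-1,-23],0],[[7,-1,-27],0],[[8,-1,-31],0],[[9,-1,-35],0],[[10,-1,-39],0],[[11,-1,-43],0],[[12,-1,-47],0],[[13,-1,-51],0],[[14,-1,-55],0],[[14,-1,-57],0],[[14,-1,-58.3],0],[[14,-1,-58.3],0],[[14,-1,-58.3],0],[[14,-1,-58.3],0]]' 6
cat > meas.py <<'E'
from h import *
import pickle
W=snap('wrist');p,M,s=tool();print('tcp',p,s['t'])
im=W['frame'].astype(int);sat=im.max(2)-im.min(2);mx=im.max(2)
cv2.imwrite('lastw.png',W['frame'][:,:,::-1])
def ell(c,box,kern,op,cond,z,nm):
    x,y,w,h=box;x=max(x,0);y=max(y,0);m=cond[y:y+h,x:x+w].astype(np.uint8);m=cv2.morphologyEx(m,op,np.ones((kern,kern)))
    cs=cv2.findContours(m,0,1)[0]
    if not cs: print(nm,'none');return
    c=max(cs,key=cv2.contourArea);e=cv2.fitEllipse(cv2.convexHull(c));ctr=(e[0][0]+x,e[0][1]+y)
    P=(c[:,0,:]+[x,y]).astype(float)
    Q=np.array([onz(W,u,v,z)[:2] for u,v in cv2.convexHull((P).astype(np.float32))[:,0]])
    A=np.c_[2*Q,np.ones(len(Q))];sol=np.linalg.lstsq(A,(Q**2).sum(1),rcond=None)[0];r=np.sqrt(sol[2]+sol[:2]@sol[:2])
    print(nm,np.round(ctr,1),[round(a,1) for a in e[1]],'ellC',onz(W,*ctr,z)[:2].round(4),'circ',sol[:2].round(4),'r',round(r,4),'rms',np.sqrt(np.mean((np.linalg.norm(Q-sol[:2],axis=1)-r)**2)).round(4)); return ctr
pk=proj(W,[.4985,-.0085,.03]);pp=proj(W,[.5,.239,.084]);print(pk,pp)
f=lambda c,r:(int(c[0]-r),int(c[1]-r),2*r,2*r)
if -50<pp[0]<560: ell(pp,f(pp,90),25,cv2.MORPH_OPEN,(sat<35)&(mx<140),.084,'pot')
if -50<pk[0]<560:
    ell(pk,f(pk,85),31,cv2.MORPH_CLOSE,(sat<30)&(mx>90)&(mx<230),.014,'lid')
    ell(pk,f(pk,22),3,cv2.MORPH_OPEN,(mx<60),.042,'knob')
E
python3 meas.py
```

```text
t: 22.12
tcp_pos: [0.4591, 0.2332, 0.2843]
tool_rot: [0.001, -0.707, 0.708, 0.001]
force: [-0.3, -0.5, -0.1]
finger_gap: 0.701
tcp [0.45936907 0.23300384 0.28455265] 22.1667
[436.85438484 116.30634724] [255.72059875 119.79406535]
pot [255.  120.9] [116.8, 121.7] ellC [0.4987 0.2398] circ [0.4941 0.2401] r 0.0708 rms 0.0013
lid [430.8 113.4] [94.3, 112.5] ellC [ 0.5008 -0.008 ] circ [ 0.4969 -0.0081] r 0.0722 rms 0.0002
knob [437.2 117.4] [15.7, 25.1] ellC [ 0.4983 -0.0025] circ [ 0.4985 -0.0023] r 0.0142 rms 0.002
```

```bash
cat > pot.py <<'E'
from h import *
from scipy.optimize import least_squares
def pot(W,c0,z,r0=.071,thr=115):
    g=W['frame'].max(2).astype(float)
    P=[]
    for a in np.radians(np.arange(0,360,4)):
        rr=np.arange(r0-.014,r0+.014,.0004); uv=np.array([proj(W,[c0[0]+r*np.cos(a),c0[1]+r*np.sin(a),z]) for r in rr])
        v=cv2.remap(g.astype(np.float32),uv[:,:1].astype(np.float32),uv[:,1:].astype(np.float32),1,borderValue=-1).ravel()
        if (v<0).any(): continue
        d=np.convolve(v,[1]*4+[-1]*4,'valid'); i=np.argmax(d)+4
        if d.max()>120: P.append([c0[0]+rr[i]*np.cos(a),c0[1]+rr[i]*np.sin(a)])
    P=np.array(P);s=least_squares(lambda x:np.hypot(*(P-x[:2]).T)-x[2],[*c0,r0],loss='soft_l1',f_scale=.001)
    res=np.abs(s.fun);print(len(P),s.x.round(4),np.median(np.abs(np.hypot(*(P-s.x[:2]).T)-s.x[2])).round(4))
    return s.x
if __name__=='__main__':
    W=snap('wrist');x=pot(W,[.497,.24],.084);pot(W,x[:2],.084)
E
python3 pot.py
```

```text
84 [0.4945 0.2399 0.0703] 0.0001
84 [0.4945 0.2399 0.0703] 0.0001
```

```bash
python3 -m jog '[[[-1,1,4],0],[[-2,3,8],0],[[-3,5,12],0],[[-3.8,7,16],0],[[-3.8,9,20],0],[[-3.8,10,22.5],0],[[-3.8,10,24.1],0],[[-3.8,10,24.1],0],[[-3.8,10,24.1],0],[[-3.8,10,24.1],0]]' 4.5
python3 - <<'E'
from pot import *
W=snap('wrist');p,M,s=tool();print(p)
im=W['frame'].astype(int);mx=im.max(2);sat=mx-im.min(2)
k=proj(W,[.497,-.008,.042]);print('knob exp',k)
x,y=int(k[0])-45,int(k[1])-30
m=(mx[y:y+90,x:x+90]<60).astype(np.uint8);n,l,st,ce=cv2.connectedComponentsWithStats(m)
for i in range(1,n):
    if st[i,4]>60: print(st[i],ce[i]+[x,y])
print(np.where(m[::2,::2],'#','.').tolist().__len__());print('\n'.join(''.join(r) for r in np.where(m[::3,::2],'#','.')))
g=W.copy();g['frame']=(255-np.where((sat<30)&(mx>90),255,0)[...,None]).astype(np.uint8).repeat(3,2)
for z in(.008,.014): g['frame']=(np.where((sat<32)|(mx<60),0,255)[...,None]).astype(np.uint8).repeat(3,2);pot(g,[.497,-.008],z,.073)
E
```

```text
t: 23.05
tcp_pos: [0.4977, -0.007, 0.1855]
tool_rot: [0.0, 0.707, -0.707, -0.0]
force: [-0.3, 0.3, -0.3]
finger_gap: 0.526
[ 0.49780526 -0.00642169  0.1856769 ]
knob exp [261.67803045 165.78287326]
[ 40  17  18  23 337] [264.28486647 162.96142433]
45
.............................................
.............................................
.............................................
.............................................
.............................................
.............................................
......................#####..................
.....................#######.................
....................#########................
....................#########................
....................#########................
....................#########................
.....................#######.................
........................##...................
.............................................
.............................................
.............................................
.............................................
.............................................
.............................................
.............................................
.............................................
.............................................
.............................................
.............................................
.............................................
.............................................
.............................................
.............................................
.............................................
90 [ 0.496  -0.0108  0.0734] 0.0002
90 [ 0.4975 -0.0107  0.0722] 0.0002
```

```bash
python3 -m jog '[[[0.1,4,0.4],0],[[0.1,8,0.4],0],[[0.1,11,0.4],0],[[0.1,14,0.4],0],[[0.1,16,0.4],0],[[0.1,17.5,0.4],0],[[0.1,18.5,0.4],0],[[0.1,19.2,0.4],0],[[0.1,19.7,0.4],0],[[0.1,19.7,0.4],0],[[0.1,19.7,0.4],0]]'
python3 -m jog '[[[0,0,0],0],[[0,0,0],0],[[0,0,0],0],[[0,0,0],0],[[0,0,0],0],[[0,0,0],0]]' 0 60
```

```text
t: 24.02
tcp_pos: [0.4973, -0.0107, -0.0112]
tool_rot: [0.0, -0.707, 0.707, -0.001]
force: [-0.3, 0.7, 0.7]
finger_gap: 0.521
t: 24.52
tcp_pos: [0.4974, -0.0109, -0.0107]
tool_rot: [-0.0, -0.707, 0.707, -0.001]
force: [-0.8, 2.0, 6.5]
finger_gap: 0.226
```

```bash
python3 -m jog '[[[0,-1,0],0],[[0,-3,0],0],[[0,-6,0],0],[[0,-9,0],0],[[0,-12,-1],0],[[0,-13,-4],0],[[0.1,-13,-7],0],[[0.1,-13,-10],0],[[0.1,-13,-13],0],[[0.1,-13,-16],0],[[0.2,-13,-19],0],[[0.2,-13,-22],0],[[0.2,-13,-24],0],[[0.2,-13,-25.1],0],[[0.2,-13,-25.1],0],[[0.2,-13,-25.1],0],[[0.2,-13,-25.1],0]]'
python3 - <<'E'
from pot import *
W=snap('wrist');p,M,s=tool();print(p,s['force'],s['finger_gap'])
im=W['frame'].astype(int);mx=im.max(2);sat=mx-im.min(2)
g=dict(W);g['frame']=(np.where((sat<32)|(mx<60),0,255)[...,None]).astype(np.uint8).repeat(3,2)
# lid edge only upper half image visible against wood/dark pot: report grey columns
z=p[2]+.0107+.010
l=((sat<30)&(mx>100)).astype(np.uint8);l=cv2.morphologyEx(l,cv2.MORPH_CLOSE,np.ones((9,9)))
c=max(cv2.findContours(l,0,1)[0],key=cv2.contourArea);print(cv2.boundingRect(c))
P=c[:,0];top=P[P[:,1]<np.median(P[:,1])]
Q=np.array([onz(W,u,v,z)[:2] for u,v in P]);r=np.hypot(*(Q-p[:2]).T);k=(r>.066)&(r<.08);Q=Q[k]
from scipy.optimize import least_squares
s=least_squares(lambda x:np.hypot(*(Q-x).T)-.073,p[:2],loss='soft_l1',f_scale=.001);print('lid',s.x,len(Q),np.median(np.abs(s.fun)))
E
```

```text
t: 25.93
tcp_pos: [0.4942, 0.2389, 0.1181]
tool_rot: [0.0, -0.707, 0.707, 0.0]
force: [0.2, 0.2, -2.8]
finger_gap: 0.232
[0.49432051 0.23872075 0.11812833] [-0.34885423  0.42529547 -2.53362922] 0.22866515297285625
(135, 109, 253, 187)
lid [0.49288527 0.23894469] 497 0.0004572269445196897
```

```bash
python3 -m jog '[[[-0.1,1,-0.1],0],[[-0.1,2.2,-0.1],0],[[-0.1,3.2,-0.1],0],[[-0.1,3.8,-0.1],0],[[-0.1,4.2,-0.1],0],[[-0.1,4.4,-0.1],0],[[-0.1,4.6,-0.1],0],[[-0.1,4.8,-0.1],0],[[-0.1,5,-0.1],0],[[-0.1,5,-0.1],0]]'
python3 -c "
from h import *
snap('top');p,M,s=tool();print(p,s['force'])"
```

```text
t: 26.82
tcp_pos: [0.4955, 0.2412, 0.0681]
tool_rot: [-0.0, 0.707, -0.707, 0.0]
force: [-0.5, 0.5, -3.3]
finger_gap: 0.231
[0.49555807 0.241269   0.06830162] [-0.58231702  0.93250295 -3.51753345]
```

```bash
python3 -m jog '[[[0,0.1,0],0],[[0,0.2,0],0],[[0,0.2,0],0],[[0,0.2,0],0]]'
python3 -m jog '[[[0,0.05,0],0],[[0,0.1,0],0],[[0,0.1,0],0],[[0,0.1,0],0]]'
```

```text
t: 27.2
tcp_pos: [0.4959, 0.2413, 0.0673]
tool_rot: [0.0, 0.707, -0.707, 0.001]
force: [-1.6, -0.4, 5.4]
finger_gap: 0.229
t: 27.53
tcp_pos: [0.4959, 0.2413, 0.0673]
tool_rot: [0.0, 0.707, -0.707, 0.001]
force: [-3.5, -1.5, 12.2]
finger_gap: 0.221
```

Contact came at z=0.0673, matching the seated prediction of 0.067. On the rim it would have been 0.073. Relieve, open, rise and check.

```bash
python3 -m jog '[[[0,-0.2,0],0],[[0,-0.2,0],0],[[0,-0.2,0],0],[[0,-0.2,0],0],[[0,-0.2,0],0],[[0,-0.2,0],0]]' 5
python3 -m jog '[[[0,-1,0],0],[[0,-2.5,0],0],[[0,-5,0],0],[[0,-8,0],0],[[0,-11,0],0],[[1.5,-14,0],0],[[3.5,-17,0],0],[[3.5,-20,0],0],[[3.5,-20,0],0],[[3.5,-20,0],0]]'
python3 - <<'E'
from pot import *
W=snap('wrist');p,M,s=tool();print(p,s['force'])
im=W['frame'].astype(int);mx=im.max(2);sat=mx-im.min(2)
# lid: bright grey disc; rim at .086ish (top edge)
g=dict(W);g['frame']=(np.where((sat<30)&(mx>95),0,255)[...,None]).astype(np.uint8).repeat(3,2)
for z in(.084,.088): pot(g,[.4945,.24],z,.073)
for n in('scene','top'):
    S=snap(n);a=S['frame'].astype(int);mx=a.max(2);sat=mx-a.min(2)
    q=proj(S,[.4945,.24,.106]);x,y=int(q[0])-14,int(q[1])-14
    m=mx[y:y+28,x:x+28]<60;v,u=np.nonzero(m);print(n,'knob exp',q,'seen',u.mean()+x,v.mean()+y,m.sum(),onz(S,u.mean()+x,v.mean()+y,.106))
    cv2.imwrite(f'fin_{n}.png',S['frame'][:,:,::-1])
import pickle
a=cv2.imread('fin_scene.png').astype(int);b=pickle.load(open('d5.pkl','rb'))[1]['frame'][:,:,::-1].astype(int)
print('hook area diff',np.abs(a-b)[150:220,130:200].mean(), 'max',np.abs(a-b)[150:220,130:200].max())
E
```

```text
t: 28.03
tcp_pos: [0.4955, 0.2412, 0.0669]
tool_rot: [0.0, -0.707, 0.707, -0.0]
force: [0.0, -0.3, -0.6]
finger_gap: 0.586
t: 28.87
tcp_pos: [0.4617, 0.2416, 0.27]
tool_rot: [0.002, 0.708, -0.707, 0.003]
force: [-0.0, -0.2, -0.7]
finger_gap: 0.587
[0.46064289 0.24120982 0.26820119] [-0.58381244 -0.17355891 -0.12682161]
90 [0.4945 0.2414 0.0737] 0.0002
90 [0.495  0.2414 0.0729] 0.0003
scene knob exp [331.67675762 227.86152763] seen 332.3529411764706 228.69411764705882 85 [0.49658516 0.24271042 0.106     ]
top knob exp [177.31298638 204.26704504] seen 170.687074829932 210.1156462585034 147 [0.47938813 0.25680757 0.106     ]
hook area diff 8.546530612244897 max 133
```

```bash
python3 - <<'E'
from h import *
a=snap('scene')['frame'].astype(int)
cv2.imwrite('s1.png',a.astype(np.uint8))
E
python3 -m jog '[[[0,0,0],0],[[0,0,0],0],[[0,0,0],0],[[0,0,0],0],[[0,0,0],0],[[0,0,0],0],[[0,0,0],0],[[0,0,0],0]]'
python3 - <<'E'
from h import *
import pickle
b=snap('scene');f=b['frame'].astype(int);a=cv2.imread('s1.png').astype(int)
print('motion',np.abs(a-f)[150:220,130:200].mean())
for n,im in(('after release',pickle.load(open('d5.pkl','rb'))[1]['frame'].astype(int)),('now',f)):
    mx=im.max(2);m=((mx-im.min(2)<28)&(mx>95))[150:222,130:200].astype(np.uint8)
    k,l,st,ce=cv2.connectedComponentsWithStats(m);i=1+np.argmax(st[1:,4]);print(n,st[i],ce[i]+[130,150])
o=pickle.load(open('d0.pkl','rb'))['scene']['frame'].astype(int)
for n,(x,y,w,h) in dict(saf=(155,245,28,30),spat=(205,255,80,85),jug=(338,265,60,75)).items(): print(n,np.abs(o-f)[y:y+h,x:x+w].mean().round(2))
E
```

```text
t: 29.73
tcp_pos: [0.4606, 0.2412, 0.2673]
tool_rot: [-0.0, 0.707, -0.707, 0.0]
force: [0.2, 0.3, -0.8]
finger_gap: 0.585
motion 0.8425850340136054
after release [ 13  12  40  51 901] [161.67480577 191.0299667 ]
now [  9  12  37  50 874] [157.32379863 190.91304348]
saf 1.51
spat 1.48
jug 1.47
```

The mug hangs still and in place. The bystanders haven't moved and the robot is clear of everything. Handing in.

```bash
python3 -c "
from station import workorder;print(workorder.sign_off())"
```

```text
the job is handed in; nothing more can be done
None
```

I handed the job in at about 30 s of the 72 s allowed. The mug hangs on the hook's arm and the small lid is on the pot; no verdict was given.

**What I did:** I lifted the mug out by its handle and stood it on the counter. I then gripped it by the wall opposite the handle, passed the loop over the hook's tip and let it down onto the arm. Last, I set the steel lid on the pot.

**Last checks:**
- **Mug:** the hook area changed between two pictures 0.7 s apart only by image noise, so the mug hangs still. It sits by its loop on the level part of the arm.
- **Lid:** contact came at the seated height (0.0673 m measured, 0.067 m expected; resting on the rim would have been about 0.073 m). It lies about 1.5 mm from where I measured the pot's centre before placing it. I did not measure its tilt directly, but its outline fits a level circle to 0.3 mm.
- **Bystanders:** the picture areas around the jug, saffron jar and spatula match the start to within image noise.

**What failed or disagreed:**
- **First grasp:** it closed on nothing above the handle bar. The fingertips really stand about 4 cm higher than the reported tool point, so I corrected all later heights for that.
- **Cameras:** the top and scene cameras differed by up to about 10 mm sideways, so I relied on the wrist camera.
- **Final top-camera check:** its reading of the lid knob was about 2 cm off. I took this to be the robot's own arm in view and relied on the wrist and scene cameras, which agreed to about 2 mm.

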